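# Show the red-capped spice jar to the code reader

## Task

The pantry's code reader only runs with its battery cover shut: first press the orange cover down until it snaps shut. Then take the red-capped spice jar out of the wooden rack and hold it in the air in front of the reader's sloping glass, its foot towards the glass and square to it, centred on the glass and 10 cm away from it; finish holding it there still in the gripper. Do not let the jar touch the reader, and leave the other jars and things where they are.

Things in the scene. Friction and masses are not known exactly. Their poses are not given: they have to be found in the camera images.
- reader_cover (a joint): Hinge angle of the orange battery cover on the flat rear part of the code reader, rad: 0 = shut, about 0.55 = standing open as found. An over-centre spring holds it open above about 0.27 rad and pulls it shut below that and holds it there; pushing it over takes about 3 to 6 N straight down at cover_press. The cover is a plate 108 wide, 6 thick, reaching 73 mm from its hinge (plus a small thumb tab 6 mm) towards the reader's glass.
- cover_hinge (a point): Fixed point on the middle of the cover's hinge axis, 70 mm above the worktop, at the far edge of the reader. Its axes are the reader's: z up, y along the hinge, -x towards the reader's glass (roughly towards the robot). When shut, the cover lies level from here along -x, its upper face 3 mm above this height.
- cover_press (a point): Point on the outer (upper) face of the orange cover, on its middle line, 45 mm from the hinge; it moves with the cover. Its z is the outward normal of the cover. When shut it lies 45 mm along the reader's -x from cover_hinge and 3 mm higher.
- reader_glass: The sloping front of the code reader (fixed to the worktop, grey and black, about 200 deep, 120 wide, 79 mm high): origin at the middle of the rectangular glass (82 x 68 mm, in a black face 120 x 100 mm, with a lens in the middle), about 54 mm above the worktop. z is the glass's outward normal, which leans 30 degrees from vertical towards the robot's side; y is level along the glass; x runs up the slope, away from the robot.
- aim (a point): Point 100 mm from the middle of the glass along its normal: the red jar's foot centre shall be here. Axes as reader_glass.
- red_jar_mid (a point): The centre, half-way up (53 mm above its foot), of the jar with the red cap: round glass spice jar, 45 mm in diameter (body 42 to 44), 106 high, 110 g within about 30 percent; the cap (45 mm diameter) is its top 21 mm. z runs along the jar from foot to cap.
- red_jar_foot (a point): Centre of the underside (foot) of the red-capped jar; z from foot to cap.
- rack: Wooden rack fixed to the worktop, a block 64 x 212 x 22 mm; origin at the centre of its underside, y along the row. Three round wells 51 mm wide and 12 mm deep, 70 mm apart along y (at -70, 0, +70 mm); one jar stands upright in each, foot 10 mm above the worktop. Which jar is in which well varies.
- green_jar_mid (a point): Centre of the green-capped spice jar, 46 mm in diameter, 106 high, in the rack; stays there.
- yellow_jar_mid (a point): Centre of the yellow-capped spice jar, 42 mm in diameter, 96 high, in the rack; stays there.
- honey_mid (a point): Centre of a honey jar, 72 mm in diameter, 112 high, on the worktop; a bystander.
- cup_mid (a point): Point 25 mm above the worktop in an upturned white cup, 61 x 86 x 51 mm with its handle; a bystander.
- garlic_mid (a point): Centre of a garlic bulb, about 50 mm across and 51 high; a bystander.
- lemon_mid (a point): Centre of a lemon, 78 x 55 x 56 mm; a bystander.
- red_jar: The red-capped jar as a solid; origin at the centre of its foot, z towards the cap.
- reader: The code reader's housing: origin on the worktop under the reader, 40 mm behind the middle of the glass; z up, x away from the glass. To the right of the rack, behind the sink, stands a tall tap (its top about 0.37 m above the worktop, at x 0.48, y -0.56): rise before swinging past it. On the left a wall shelf hangs 0.45 m above the worktop.
There are look-alikes about, which are no part of the job. Of the things that look like the red_jar, the smallest one is meant.

How it is judged:
By the outcome, as a careful person would: the job done as asked, in the order asked, and still so for the second after the job is handed in, while the arm keeps its last pose, push and grip.
It also fails if it takes over 56 s, if anything falls off the work surface, if the arm or the gripper's body presses on something with over 40 N, if the wrist force passes 120 N, or if a joint passes its speed limit or range.

## Robot

A 7-joint arm with a two-finger parallel gripper is mounted at the origin on a cart in front of the work surface, level with it; the furniture and walls round the work are solid. World frame = base frame: x ahead of the robot, y to its left, z up, the work surface at z = 0. Lengths are in m, angles in rad, forces in N, time in s.
With the tool pointing down it reaches from about 0.4 to 0.85 m from the base axis. Payload 10.4 kg.
Tool frame: the origin (TCP) lies midway between the tips of the shut fingers; the grasp point (between the pads) lies 19 mm behind it; z points along the fingers, y is the line along which they close (so a half turn about z gives the same grasp; the last joint's range is limited). The gripper opens to 87 mm and grips with 3 to 60 N. Pads are 19 mm wide; open, the fingers measure 117 mm over their backs; the gripper's body (75 mm by 190 mm) begins 51 mm behind the grasp point.
Start: joints at [-1.356, 0.332, -0.065, 1.46, 0.022, 1.35, -0.088], TCP at [0.147, 0.607, 0.19] pointing down, gripper open.
Joint ranges: [-2.6, 2.6], [-0.5, 2.12], [-1.47, 1.34], [0.16, 2.42], [-1.27, 4.41], [0.06, 2.06], [-2.6, 2.6]. Speed limits (rad/s): [2.22, 2.22, 2.79, 2.79, 3.14, 3.14, 3.14].

## Interface

Orientations are given as a unit quaternion [x, y, z, w].
In Python, from bench import r gives the robot as it stands.
- The arm moves only by the tool apply_moves, never from a script. Its argument "steps" is a list of rows, each a list of 7 numbers: the turn, a rotation vector about the tool's x, y, z in rad, then the shift along the tool's x, y, z in mm, then the opening, from -1 (shut) to 1 (fully open). In form: [[ax, ay, az, x, y, z, claw], ...]. A call has 1 to 20 rows; each row is the pose to reach, as a shift and turn from the pose commanded when the call began, along the tool's axes at that moment; what a row does not reach only later rows make up. A row lasts 1/12 s, in which the tool goes at most 41.7 mm and 7.16 degrees, less where a joint would pass 70% of its speed; a pose out of reach is approached as far as the arm can. A call with a gripper value outside its range is refused whole. The fingers move at their own pace and stop on an object; "force" is the grip in N (left out, the last holds). Time passes only in rows, so rows that repeat a pose let the fingers close. It gives the time, the measured TCP pose, the force, the opening and the grip force at its end, in the units of the state.
- r.read_state(): the state, without advancing time (a new reading comes with each control period).
- r.camera(name): name is "scene" or "side" or "wrist"; returns a dict with "pixels" (480x640x3 uint8, red, green, blue), "z_map" (480x640 float32, m along the optical axis (not along the pixel's ray), 0 where there is no reading), "fovy" (degrees; the focal length in pixels is half the picture's height over the tangent of half this angle, whatever the lens; pixels are square), "cx", "cy" (the principal point, pixels), "position" and "orientation" of the camera in the world. Camera axes: x right, y down, z forward; pixel columns grow to the right and rows downward; lengths in m; the calibration is good to about 2 mm. A picture is of the moment at which its call begins.
- r.close_job(): hands the job in; it is judged then, once.
The state is a dict: "time": time; "joint_positions": joint angles; "joint_vel": joint speeds; "joint_torque": joint torques, N m; "ee_pos": TCP position; "eef_rot": TCP orientation; "ft_force": force on the tool from outside, world axes, zero at the start; "torque": the same for the moment, N m; "width": finger opening in m; "grip_force": force on a finger pad.
Only numpy, scipy, OpenCV 4.12 (cv2) and the standard library are available. Lean on these libraries where they do the work, as an engineer would, in place of code of your own. Each camera call takes 0.05 s, during which the arm holds its last target. There are 200 camera calls.

## Working session

There is one attempt and no reset: what is moved stays moved. The work goes in short steps, Python scripts to look and compute and a tool call to move; the robot and the scene stay as the last step left them, time stands still between calls to the robot, and variables do not carry over. Pictures are saved under pics/ and viewed, at most 10 in all, crops included, and the job is handed in when it is done.

Besides the shell and the picture viewer there is one more tool, called after "Emit:" as name(argument=value, ...) on one line, values as JSON. apply_moves: Moves the arm, as the interface text tells. Its arguments: {"type":"object","properties":{"steps":{"type":"array","items":{"type":"array","items":{"type":"number"}}},"force":{"type":"number"}},"required":["steps"]}

```bash
ls; mkdir -p pics
cat > h.py <<'E'
import numpy as np, cv2
from scipy.spatial.transform import Rotation as R
from bench import r
def snap(n,f=None):
    c=r.camera(n)
    if f: cv2.imwrite('pics/'+f,c['pixels'][:,:,::-1])
    return c
def cloud(c):
    f=240/np.tan(np.radians(c['fovy'])/2); v,u=np.mgrid[:480,:640]; z=c['z_map'].astype(float)
    p=np.stack([(u-c['cx'])/f*z,(v-c['cy'])/f*z,z],-1)
    q=np.array(c['orientation']); M=R.from_quat(q).as_matrix() if q.size==4 else q.reshape(3,3)
    P=p@M.T+np.array(c['position']); P[z==0]=np.nan; return P
E
python3 - <<'E'
from h import *
for n in ['scene','side','wrist']:
    c=snap(n,n+'0.png'); np.savez(n+'0.npz',P=cloud(c),I=c['pixels']); print(n,c['position'],c['orientation'],c['fovy'])
s=r.read_state();print(s)
E
```

```text
pics
scene [-0.36700654 -0.6096076   0.95765886] [ 0.76231768 -0.47825496  0.22916303 -0.37098283] 46.77905592891857
side [ 0.06363917 -0.41520019  1.19468131] [ 0.83601836 -0.489447    0.12934173 -0.21162621] 51.62108340258435
wrist [0.07994098 0.62476431 0.38423542] [0.77960739 0.61279706 0.07996326 0.10147886] 69.96252216950627
{'time': 0.15, 'joint_positions': array([-1.35561569,  0.33269636, -0.06470639,  1.46072332,  0.02159862,
        1.3499183 , -0.0884777 ]), 'joint_vel': array([-0.00065029, -0.00265943,  0.00055141, -0.00174822, -0.00017452,
       -0.00282299,  0.00035931]), 'joint_torque': array([ 1.33457361e-03, -6.23632622e+01,  2.49205838e-02, -3.90139818e+01,
       -6.13394729e-02,  3.73375160e-02,  6.41557335e-05]), 'ee_pos': array([0.14713791, 0.60710175, 0.18976767]), 'eef_rot': array([ 1.18588358e-01,  9.92943365e-01, -5.23419026e-04, -4.12372168e-05]), 'ft_force': array([-0.03108309, -0.33650994, -0.37840821]), 'torque': array([-0.00943662, -0.02245592, -0.00802989]), 'grip_force': 0.0, 'width': 0.08722261957110736}
```

View pics/scene0.png

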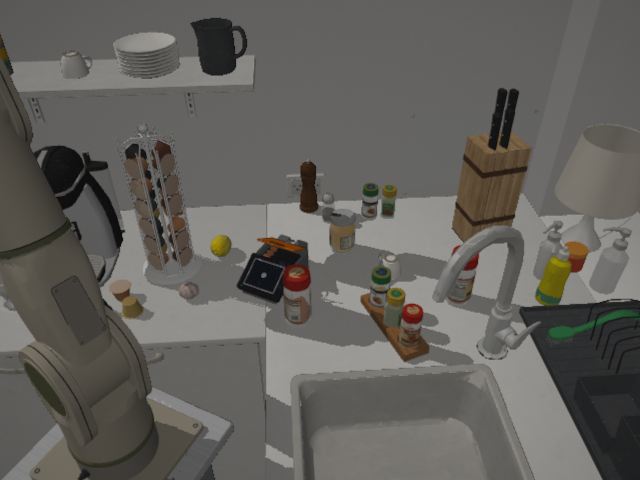

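View pics/side0.png

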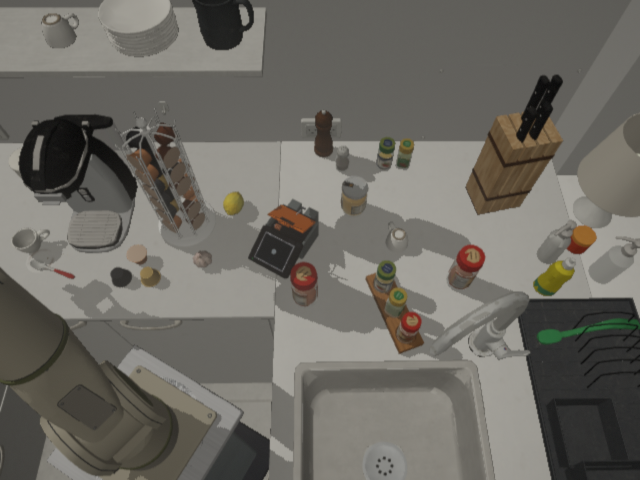

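Scene: the rack is at side px (395,310) with the red-capped small jar nearest the sink (408,325). The reader is at (285,240), its orange cover at (291,219). A large red look-alike stands close to the glass at (304,283), and another at (466,265).

```bash
python3 - <<'E'
from h import *
for n in ['side','scene']:
    d=np.load(n+'0.npz');P=d['P'];I=d['I'];hsv=cv2.cvtColor(I,cv2.COLOR_RGB2HSV)
    print(n)
    H,S,V=[hsv[...,i].astype(int) for i in range(3)]
    X,Y,Z=[P[...,i] for i in range(3)]
    # orange/red blobs
    for nm,m in [('red',((H<6)|(H>174))&(S>150)&(V>70)),('orange',(H>=6)&(H<15)&(S>180)&(V>80)),('green',(H>50)&(H<85)&(S>80)),('yel',(H>22)&(H<45)&(S>120))]:
        k,l,st,ce=cv2.connectedComponentsWithStats(m.astype(np.uint8))
        for i in range(1,k):
            if st[i,4]<60: continue
            q=P[l==i]; q=q[~np.isnan(q[:,0])]
            if len(q)<30: continue
            zt=np.percentile(q[:,2],97); t=q[q[:,2]>zt-0.004]
            mm=(t.min(0)+t.max(0))/2
            print(nm,ce[i].round(),st[i,4],'top z',zt.round(3),'mid',mm.round(4),'ext',np.ptp(t,axis=0).round(3))
    # glass plane: near (270,250) side / (263,277) scene
    u,v=(271,250) if n=='side' else (264,276)
    q=P[v-12:v+12,u-12:u+12].reshape(-1,3); q=q[~np.isnan(q[:,0])]
    c=q.mean(0); nn=np.linalg.svd(q-c)[2][2]; nn*=np.sign(nn[2]); print('glass',c,nn,np.degrees(np.arccos(nn[2])))
    on=np.abs((P-c)@nn)<0.003
    m=(on&(np.linalg.norm(P-c,axis=-1)<0.085)).astype(np.uint8)
    k,l,st,ce=cv2.connectedComponentsWithStats(m); m=l==l[v,u]
    q=P[m]; c=q.mean(0); nn=np.linalg.svd(q-c)[2][2]; nn*=np.sign(nn[2])
    yax=np.cross([0,0,1],nn); yax/=np.linalg.norm(yax); xax=np.cross(yax,nn)
    a=(q-c)@xax; b=(q-c)@yax
    print('face',c,nn,np.degrees(np.arccos(nn[2])),len(q),'ext x',a.min(),a.max(),'y',b.min(),b.max(), 'yaw of normal',np.degrees(np.arctan2(nn[1],nn[0])))
    br=cv2.minAreaRect(np.stack([a,b],1).astype(np.float32)); print(br, 'ctr',c+xax*br[0][0]+yax*br[0][1])
    cv2.imwrite('pics/m_%s.png'%n,m.astype(np.uint8)*255)
    # wood
    rx=(H>8)&(H<22)&(S>90)&(Z>0.016)&(Z<0.027)&(X<0.75)&(np.abs(Y+0.3)<0.25)
    q=P[rx]; print('rack',len(q),cv2.minAreaRect(q[:,:2].astype(np.float32)) if len(q) else '')
E
python3 - <<'E'
import cv2,sys
sys.path.insert(0,'.')
a=cv2.imread('pics/side0.png')[180:370,220:500]
cv2.imwrite('pics/crop.png',cv2.resize(a,None,fx=2.8,fy=2.8,interpolation=2))
E
```

```text
side
red [575. 248.] 106 top z 0.042 mid [ 0.9257 -0.7027  0.0422] ext [0.014 0.036 0.006]
red [469. 260.] 371 top z 0.152 mid [ 0.6921 -0.467   0.1507] ext [0.056 0.057 0.006]
red [302. 278.] 182 top z 0.153 mid [ 0.4523 -0.1466  0.1514] ext [0.045 0.056 0.005]
red [410. 323.] 191 top z 0.12 mid [ 0.489  -0.4098  0.1187] ext [0.04  0.04  0.005]
green [542. 289.] 71 top z 0.032 mid [ 0.7689 -0.6624  0.0317] ext [0.014 0.035 0.007]
green [586. 330.] 963 top z 0.09 mid [ 0.7252 -0.8275  0.0905] ext [0.048 0.081 0.009]
yel [232. 203.] 293 top z 0.057 mid [0.5901 0.1636 0.0569] ext [0.038 0.029 0.008]
yel [554. 277.] 657 top z 0.131 mid [ 0.7835 -0.6727  0.1313] ext [0.03  0.043 0.009]
yel [398. 295.] 95 top z 0.11 mid [ 0.5356 -0.3572  0.1082] ext [0.034 0.036 0.005]
glass [ 0.51048747 -0.01196768  0.05503191] [-0.51411242  0.01069609  0.85765611] 30.945578694942615Traceback (most recent call last):
  File "<stdin>", line 24, in <module>
    u, s, vh = gufunc(a, signature=signature)
               ~~~~~~^^^^^^^^^^^^^^^^^^^^^^^^
numpy._core._exceptions._ArrayMemoryError: Unable to allocate 697. GiB for an array with shape (305967, 305967) and data type float64
```

View pics/crop.png

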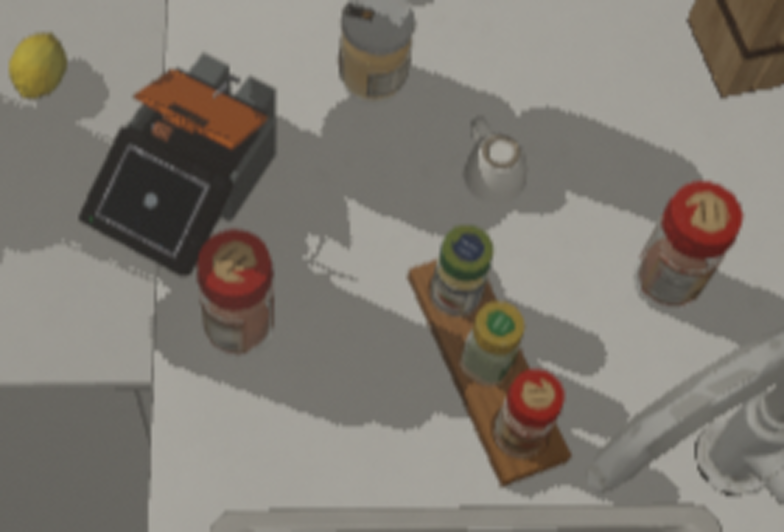

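The crop shows the lens at side px (274,251), the glass outline around it, and the cover tilted open behind it. The large look-alike is at (304,283), to the right of the glass and nearer the robot.

Run:
```python
from h import *
F=[]
for n,(u,v) in [('side',(274,251)),('scene',(264,275))]:
    d=np.load(n+'0.npz');P=d['P'];I=d['I'];hsv=cv2.cvtColor(I,cv2.COLOR_RGB2HSV)
    H,S,V=[hsv[...,i].astype(int) for i in range(3)]
    print(n,'lens',P[v,u])
    if 1:
        c=P[v,u]; n0=np.array([-.48,.14,.866])
        for it in range(4):
            m=(np.abs((P-c)@n0)<(0.008 if it==0 else .003))&(np.linalg.norm(P-c,axis=-1)<(.03 if it==0 else .09))&(V<110)
            m=m.astype(np.uint8); k,l,st,ce=cv2.connectedComponentsWithStats(m); i=1+st[1:,4].argmax(); m=l==i
            q=P[m]; c=q.mean(0); n0=np.linalg.svd(q-c,full_matrices=False)[2][2]; n0*=np.sign(n0[2])
        y=np.cross([0,0,1],n0); y/=np.linalg.norm(y); x=np.cross(y,n0)
        a=np.stack([(q-c)@x,(q-c)@y],1)
        br=cv2.minAreaRect(a.astype(np.float32))
        print('face n',n0,'tilt',np.degrees(np.arccos(n0[2])),'yaw',np.degrees(np.arctan2(n0[1],n0[0])),len(q),br,'ctr',c+x*br[0][0]+y*br[0][1])
    near=np.linalg.norm(P-P[v,u],axis=-1)<.25
    m=(H>=3)&(H<16)&(S>150)&(V>60)&near&(P[...,2]>.06)&(P[...,1]>-.11)
    q=P[m]; 
    if len(q)>20:
        c=q.mean(0); n1=np.linalg.svd(q-c,full_matrices=False)[2][2]; n1*=np.sign(n1[2])
        q=q[np.abs((q-c)@n1)<.005]; c=q.mean(0); n1=np.linalg.svd(q-c,full_matrices=False)[2][2]; n1*=np.sign(n1[2])
        y=np.cross([0,0,1],n1); y/=np.linalg.norm(y); x=np.cross(y,n1)
        br=cv2.minAreaRect(np.stack([(q-c)@x,(q-c)@y],1).astype(np.float32))
        print('cover',len(q),'n',n1,'tilt rad',np.arccos(n1[2]),br,'ctr',c+x*br[0][0]+y*br[0][1],'z',q[:,2].min(),q[:,2].max())
    rx=(H>6)&(H<24)&(S>80)&(P[...,2]>0.016)&(P[...,2]<0.027)&(P[...,0]<0.75)&(np.abs(P[...,1]+0.33)<0.17)&(P[...,0]>.4)
    k,l,st,ce=cv2.connectedComponentsWithStats(rx.astype(np.uint8)); i=1+st[1:,4].argmax()
    q=P[l==i]; print('rack',len(q),cv2.minAreaRect(q[:,:2].astype(np.float32)))
    # cap tops by height
    for nm,xy,z0 in [('red',(.489,-.41),.116),('grn',(.58,-.305),.116),('yel',(.5356,-.357),.106),('bigred',(.452,-.147),.15)]:
        m=(np.hypot(P[...,0]-xy[0],P[...,1]-xy[1])<.04)&(np.abs(P[...,2]-z0)<.005); q=P[m]
        if len(q)>10: print(nm,len(q),q[:,2].mean(),cv2.minEnclosingCircle(q[:,:2].astype(np.float32)),q.mean(0))
    if n=='side':
        for nm,(u0,v0) in dict(honey=(353,190),cup=(398,230),garlic=(202,258)).items(): print(nm,P[v0,u0])
        m=(P[...,2]>.2)&(P[...,0]>.3)&(P[...,0]<.8)&(P[...,1]<.3)&(P[...,1]>-.9); print('tall', [(P[m&(abs(P[...,1]-yy)<.05)][:,:].max(0).round(2)) for yy in (-.7,-.6,-.5,-.4,-.1,.1,.2) if (m&(abs(P[...,1]-yy)<.05)).any()])
```

```text
side lens [ 0.51126137 -0.02218049  0.05491558]
face n [-0.50373838  0.00113692  0.86385552] tilt 30.24772414076566 yaw 179.87068555912862 1270 ((-0.00018942728638648987, -0.001554090529680252), (0.11992903798818588, 0.09912899881601334), 89.93499755859375) ctr [ 0.51161459 -0.02183259  0.05521806]
cover 513 n [ 0.50751359 -0.00932656  0.86159327] tilt rad 0.5323961243708728 ((0.0011490769684314728, 0.0014217086136341095), (0.10229475051164627, 0.07700171321630478), 89.5251235961914) ctr [ 0.598323   -0.02520255  0.09579197] z 0.07339099412140904 0.11632161012088771
rack 775 ((0.5350420475006104, -0.3557683825492859), (0.21112671494483948, 0.06393835693597794), 49.98198318481445)
red 282 0.11635667842671432 ((0.49122723937034607, -0.40863117575645447), 0.02280750311911106) [ 0.49048433 -0.40893411  0.11635668]
grn 242 0.115641402780458 ((0.5815798044204712, -0.301844984292984), 0.02271794155240059) [ 0.58127931 -0.30271377  0.1156414 ]
yel 230 0.10652106119286156 ((0.5364006757736206, -0.3558562099933624), 0.02097449265420437) [ 0.53566565 -0.35574895  0.10652106]
bigred 484 0.149276
[... 884 characters left out ...]
.09317661] z 0.07108514242353015 0.11567154016826364
rack 759 ((0.5354419350624084, -0.35424327850341797), (0.21504980325698853, 0.06608978658914566), 50.47852325439453)
red 249 0.11566930803362153 ((0.4903503656387329, -0.4087199866771698), 0.023216061294078827) [ 0.4890982  -0.40927618  0.11566931]
grn 200 0.11505701501946572 ((0.5801193118095398, -0.30146846175193787), 0.02465643920004368) [ 0.58020154 -0.30266773  0.11505702]
yel 200 0.1056003252586128 ((0.5348436832427979, -0.35585489869117737), 0.02215181104838848) [ 0.53419304 -0.35595098  0.10560033]
bigred 386 0.14870388216477018 ((0.4580755829811096, -0.14280349016189575), 0.031774431467056274) [ 0.45690627 -0.14421145  0.14870388]
```

```bash
cat >> h.py <<'E'
def rows(pos,zaxis,yaxis,s=None):
    """row for target pose from the current measured pose"""
    s=s or r.read_state(); M=R.from_quat(s['eef_rot']).as_matrix()
    z=np.array(zaxis,float); z/=np.linalg.norm(z); y=np.array(yaxis,float); y-=z*(y@z); y/=np.linalg.norm(y)
    T=np.stack([np.cross(y,z),y,z],1)
    rv=R.from_matrix(M.T@T).as_rotvec(); d=M.T@(np.array(pos)-s['ee_pos'])*1000
    return rv.round(4).tolist()+d.round(1).tolist()
E
python3 - <<'E'
from h import *
P=np.concatenate([np.load(n+'0.npz')['P'].reshape(-1,3) for n in('side','scene')]); P=P[~np.isnan(P[:,0])]
q=P[(P[:,0]>.35)&(P[:,0]<.68)&(P[:,1]<-.42)&(P[:,1]>-.7)&(P[:,2]>.125)&~((np.hypot(P[:,0]-.69,P[:,1]+.467)<.05))]
for z in np.arange(.125,.4,.025):
    t=q[(q[:,2]>=z)&(q[:,2]<z+.025)]
    if len(t): print('tap z',z.round(3),len(t),t.min(0).round(3),t.max(0).round(3))
q=P[(P[:,0]>.2)&(P[:,0]<.75)&(P[:,1]>.05)&(P[:,1]<.45)&(P[:,2]>.1)]
for y in np.arange(.05,.45,.05):
    t=q[(q[:,1]>=y)&(q[:,1]<y+.05)]
    if len(t): print('left y',y.round(2),len(t),t.min(0).round(3),t.max(0).round(3))
# press approach target
print('press up',rows([.588,-.024,.20],[0,0,-1],[1,0,0]))
print('mid',rows([.47,.25,.24],[0,0,-1],[.88,.47,0]))
E
```

```text
tap z 0.125 327 [ 0.524 -0.66   0.125] [ 0.58  -0.566  0.15 ]
tap z 0.15 204 [ 0.526 -0.655  0.15 ] [ 0.567 -0.565  0.175]
tap z 0.175 227 [ 0.548 -0.595  0.175] [ 0.563 -0.565  0.2  ]
tap z 0.2 219 [ 0.547 -0.595  0.2  ] [ 0.563 -0.565  0.225]
tap z 0.225 238 [ 0.396 -0.597  0.225] [ 0.562 -0.464  0.25 ]
tap z 0.25 494 [ 0.392 -0.596  0.25 ] [ 0.571 -0.461  0.275]
tap z 0.275 506 [ 0.398 -0.593  0.275] [ 0.568 -0.465  0.3  ]
tap z 0.3 591 [ 0.404 -0.59   0.3  ] [ 0.566 -0.469  0.325]
tap z 0.325 1040 [ 0.414 -0.583  0.325] [ 0.56  -0.476  0.35 ]
tap z 0.35 1677 [ 0.435 -0.569  0.35 ] [ 0.542 -0.491  0.373]
left y 0.05 224 [0.675 0.081 0.445] [0.723 0.1   0.47 ]
left y 0.1 1616 [0.648 0.1   0.445] [0.75  0.15  0.574]
left y 0.15 4503 [0.459 0.15  0.1  ] [0.75  0.2   0.578]
left y 0.2 7985 [0.43 0.2  0.1 ] [0.75  0.25  0.578]
left y 0.25 7825 [0.432 0.25  0.1  ] [0.75  0.3   0.576]
left y 0.3 4076 [0.464 0.3   0.101] [0.75  0.35  0.541]
left y 0.35 5774 [0.294 0.35  0.1  ] [0.75  0.4   0.604]
left y 0.4 11524 [0.28 0.4  0.1 ] [0.749 0.45  0.605]
press up [-0.0009, 0.0007, 1.3331, -577.1, -509.5, -9.7]
mid [-0.001, 0.0005, 0.8425, -397.9, -271.1, -49.9]
```

Run:
```python
from h import *
P=np.concatenate([np.load(n+'0.npz')['P'].reshape(-1,3) for n in('side','scene')]); P=P[~np.isnan(P[:,0])]
print('cols y .75..-.1; rows x 0..0.7; max z cm')
for x in np.arange(0,.72,.04):
    L=[]
    for y in np.arange(.75,-.1,-.04):
        t=P[(abs(P[:,0]-x-.02)<.02)&(abs(P[:,1]-y)<.02)]
        L.append('%3d'%round(np.percentile(t[:,2],98)*100) if len(t)>3 else '  .')
    print('%.2f'%(x+.02),' '.join(L))
```

```text
cols y .75..-.1; rows x 0..0.7; max z cm
0.02   .   .   .   . -46 -34 -27   .   .   .   .   .   .   .   .   .   .  61  58  47  37  29
0.06   .   .   .   .   .   . -21 -10   0  -4   .   .   .   .   .   .   .  67  58  47  37  30
0.10   .   .   .   .   .   .   .   0   0   0   0   .   .   .   .   1   2  70  53   2   2   2
0.14   .   .   .   1   1   1   1   1   1   1   0   0   0   .   .   1   1   0   0   0   0   0
0.18   .   .   0   1   5   5   1   1   1   1   1   1   0   0   0   .   .   . -89 -79 -79 -79
0.22   .   0   1   1   5   5   1   1   1   1   1   1   1   0   0   0  -4 -89 -89 -89 -89 -89
0.26   0   1   1   1   5   5   1   4   4   1   1   4   4   1   1   0   0   0 -89 -89 -89 -89
0.30   1   1   1   1   1   1   4  33  33  32   1   4   4   4   1   1   0   0   0   0 -89   .
0.34   1   1   0   0   1   7  33  35  35  33   4   4   4   4   1   0   0   0   0   0   0   .
0.38  10  10   .   .   1   5  34  35  35  33   2   4   3   1   1   4   3   0   1   1   0   0
0.42  10   .   .   .   .  47  47  35  33  31   1   1  35  36   1   5   4   1   1   1   1   1
0.46   .   .   .  54  47  47  47  47  32  13   1  37  38  38  36   1   1   1   4   4   4   4
0.50   .   .  47  55  47  47  47  47  47  47   1  36  41  41  35   0   0   0   6   6   6   6
0.54  26  55  47  47  47  47  52  51  47  47  47  47  38  37   2   3   1   1   8   8   8   8
0.58   .  60  60  60  47  47  52  51  47  54  54  54  47  46   6   6   1   1  11  11  11  11
0.62   .   .  60  60  60  59  50  47  54  54  53  54  54  47  47   6   1   1   9  10   9   9
0.66   .   .   .   .  60  60  60  47  54  54  53  53  54  47  47  47  47   0   7   7   7   1
0.70   .   .   .   .   .   .  60  60  60  54  54  54  53  57  57  57  47  46   1   0   1   1
```

View pics/wrist0.png

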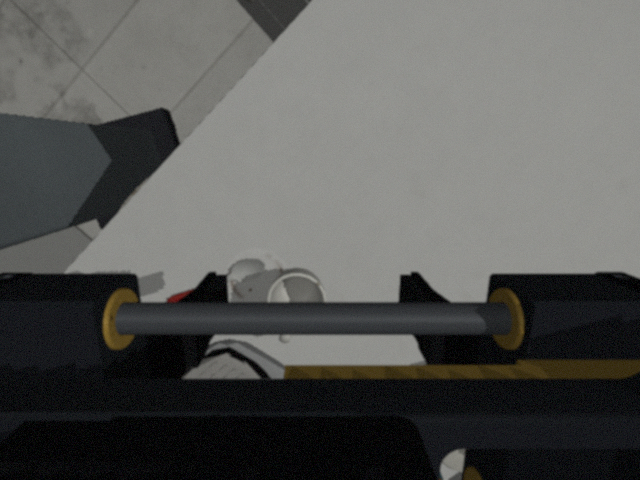

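Wrist view: only the open fingers with a cup between them (px 270,285). Tall things to pass are the coffee machine (0.35 m) and carousel (0.41 m), so I rise to 0.40 first.

Emit:
apply_moves(steps=[[0,0,0,0,0,-210,-1],[0,0,0,0,0,-210,-1],[0,0,0,0,0,-210,-1],[0,0,0,0,0,-210,-1],[0,0,0,0,0,-210,-1],[0,0,0.6,-221,-262,-210,-1],[0,0,0.6,-221,-262,-210,-1],[0,0,0.6,-221,-262,-210,-1],[0,0,0.6,-221,-262,-210,-1],[0,0,0.6,-221,-262,-210,-1],[0,0,0.6,-221,-262,-210,-1],[0,0,0.6,-221,-262,-210,-1],[0,0,0.6,-221,-262,-210,-1],[0,0,0.6,-221,-262,-210,-1],[0,0,1.33,-491,-530,-210,-1],[0,0,1.33,-491,-530,-210,-1],[0,0,1.33,-491,-530,-210,-1],[0,0,1.33,-491,-530,-210,-1],[0,0,1.33,-491,-530,-210,-1],[0,0,1.33,-491,-530,-210,-1]])

```text
time: 1.82
ee_pos: [0.4318, 0.0858, 0.4004]
eef_rot: [0.708, 0.706, 0.0, -0.0]
ft_force: [1.1, 0.7, -0.0]
width: 0.0005
grip_force: 0.0
```

```bash
python3 -c "
from h import *
s=r.read_state();print(s['time'],s['ee_pos'],s['joint_positions'].round(3),s['ft_force'])
print(rows([.587,-.024,.17],[0,0,-1],[1,0,0]))"
```

```text
1.8167 [0.43175387 0.08576284 0.40043451] [-0.853 -0.151  0.48   1.531  0.07   1.743 -0.37 ] [ 1.07293759  0.69477317 -0.02277497]
[0.0004, -0.0005, -0.0034, -109.4, 155.5, 230.4]
```

Emit:
apply_moves(steps=[[0,0,0,-110,156,0,-1],[0,0,0,-110,156,0,-1],[0,0,0,-110,156,0,-1],[0,0,0,-110,156,0,-1],[0,0,0,-110,156,0,-1],[0,0,0,-110,156,270,-1],[0,0,0,-110,156,270,-1],[0,0,0,-110,156,270,-1],[0,0,0,-110,156,270,-1],[0,0,0,-110,156,270,-1],[0,0,0,-110,156,270,-1],[0,0,0,-110,156,270,-1],[0,0,0,-110,156,280,-1],[0,0,0,-110,156,290,-1],[0,0,0,-110,156,300,-1],[0,0,0,-110,156,308,-1],[0,0,0,-110,156,316,-1],[0,0,0,-110,156,322,-1],[0,0,0,-110,156,325,-1],[0,0,0,-110,156,327,-1]])

```text
time: 3.48
ee_pos: [0.5878, -0.0217, 0.0733]
eef_rot: [0.706, 0.708, 0.0, 0.0]
ft_force: [-0.6, 0.2, 2.0]
width: 0.0002
grip_force: 0.9
```

```bash
python3 -c "
from h import *
s=r.read_state();print(s['time'],s['ee_pos'],s['ft_force'])
c=snap('side','side1.png'); P=cloud(c);hsv=cv2.cvtColor(c['pixels'],cv2.COLOR_RGB2HSV)
m=(hsv[...,0]>=3)&(hsv[...,0]<16)&(hsv[...,1]>150)&(hsv[...,2]>60)&(abs(P[...,0]-.6)<.08)&(abs(P[...,1]+.024)<.07)
q=P[m];print(len(q),np.percentile(q[:,2],[2,50,98]))
for z in range(0,0):0
"
```

```text
3.4833 [ 0.58780099 -0.02173161  0.07334761] [-0.5691226   0.22350157  2.04658194]
285 [0.06141546 0.09394005 0.11256414]
```

```bash
python3 -c "
import cv2
a=cv2.imread('pics/side1.png')[170:300,200:370];cv2.imwrite('pics/c1.png',cv2.resize(a,None,fx=4,fy=4,interpolation=2))"
```

```text
(no output)
```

View pics/c1.png

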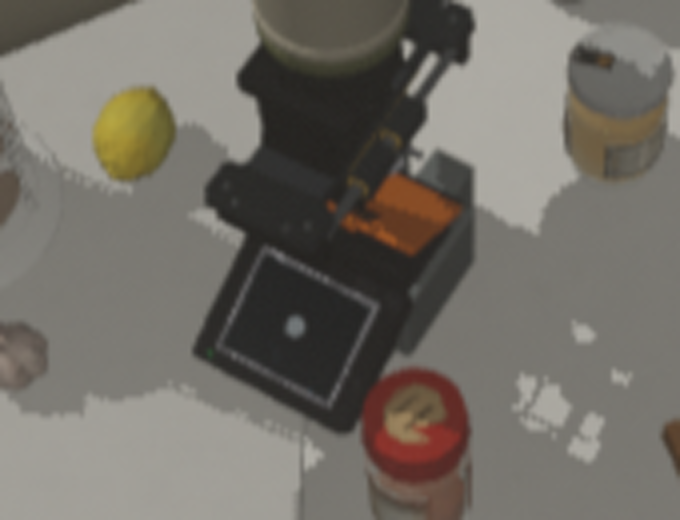

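The crop shows the fingertips on the cover (px 345,205), which looks level. I press a little further, then lift and check.

Emit:
apply_moves(steps=[[0,0,0,0,0,2,-1],[0,0,0,0,0,4,-1],[0,0,0,0,0,4,-1],[0,0,0,0,0,4,-1]])

```text
time: 3.87
ee_pos: [0.5878, -0.0217, 0.0695]
eef_rot: [0.706, 0.708, 0.0, 0.0]
ft_force: [1.1, -0.0, 1.2]
width: 0.0002
grip_force: 0.7
```

Emit:
apply_moves(steps=[[0,0,0,0,0,-30,-1],[0,0,0,0,0,-70,-1],[0,0,0,0,0,-110,-1],[0,0,0,0,0,-150,-1],[0,0,0,0,0,-190,-1]])

```text
time: 4.28
ee_pos: [0.587, -0.0219, 0.2613]
eef_rot: [0.706, 0.708, 0.0, -0.0]
ft_force: [1.2, -0.0, -0.7]
width: 0.0007
grip_force: 0.0
```

```bash
python3 -c "
from h import *
for n in ['side','scene']:
    c=snap(n,n+'2.png'); P=cloud(c);hsv=cv2.cvtColor(c['pixels'],cv2.COLOR_RGB2HSV)
    m=(hsv[...,0]>=3)&(hsv[...,0]<16)&(hsv[...,1]>150)&(hsv[...,2]>50)&(abs(P[...,0]-.6)<.08)&(abs(P[...,1]+.024)<.07)&(P[...,2]<.13)
    q=P[m];print(len(q),np.percentile(q[:,2],[2,50,98]) if len(q) else '')
print(r.read_state()['joint_positions'].round(2))
# probe: final hold pose, TCP at aim+50mm n, raised 60 mm; tool y along +x
n=np.array([-.5,.004,.866]); aim=np.array([.511,-.0218,.0545])+.1*n; print('aim',aim)
print(rows(aim+.05*n+[0,0,.1],-n,[.866,0,.5]))"
```

```text
546 [0.07539306 0.09600379 0.11361907]
281 [0.07238403 0.09745405 0.11284527]
[-0.63  0.25  0.73  1.48 -0.17  1.47  0.1 ]
aim [ 0.461  -0.0214  0.1411]
[-0.5143, -0.006, 0.0032, 1.5, -153.9, -19.8]
```

```bash
python3 -c "
import cv2,numpy as np
a=cv2.imread('pics/side2.png')[170:300,220:370];b=cv2.imread('pics/scene2.png')[200:330,200:350]
cv2.imwrite('pics/c2.png',cv2.resize(np.hstack([a,b]),None,fx=2.66,fy=2.66,interpolation=2))"
```

```text
(no output)
```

View pics/c2.png

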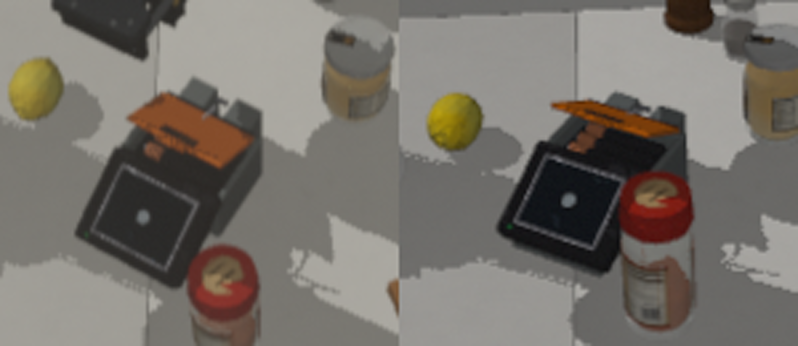

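The picture shows the cover still open (side-crop px 190,130), so the fingers did not turn it over. I measure its edges again.

```bash
python3 -c "
from h import *
for n in ['side','scene']:
    c=snap(n); P=cloud(c);hsv=cv2.cvtColor(c['pixels'],cv2.COLOR_RGB2HSV)
    m=(hsv[...,0]>=3)&(hsv[...,0]<16)&(hsv[...,1]>150)&(hsv[...,2]>50)&(abs(P[...,0]-.6)<.08)&(abs(P[...,1]+.024)<.09)&(P[...,2]<.13)
    k,l,st,ce=cv2.connectedComponentsWithStats(m.astype(np.uint8)); q=P[l==1+st[1:,4].argmax()]
    for x in np.arange(.55,.66,.01):
        t=q[abs(q[:,0]-x)<.005]
        if len(t): print(n,x.round(3),len(t),t[:,2].mean().round(4),t[:,1].min().round(3),t[:,1].max().round(3))
"
```

```text
side 0.57 79 0.1104 -0.074 0.026
side 0.58 70 0.1077 -0.076 0.026
side 0.59 96 0.0973 -0.076 0.024
side 0.6 90 0.0948 -0.075 0.025
side 0.61 88 0.089 -0.076 0.025
side 0.62 83 0.0827 -0.075 0.021
side 0.63 32 0.0773 -0.073 0.026
scene 0.56 4 0.1133 -0.036 -0.012
scene 0.57 69 0.1103 -0.075 0.028
scene 0.58 40 0.1067 -0.076 0.028
scene 0.59 23 0.1008 -0.076 0.021
scene 0.6 38 0.0946 -0.075 0.028
scene 0.61 33 0.0872 -0.074 0.028
scene 0.62 32 0.0816 -0.075 0.027
scene 0.63 34 0.0755 -0.074 0.026
scene 0.64 1 0.0734 0.0 0.0
```

```bash
python3 -c "
from h import *
for n in ['side','scene']:
    c=snap(n); f=240/np.tan(np.radians(c['fovy'])/2); M=R.from_quat(c['orientation']).as_matrix()
    pr=lambda p:(lambda k:(k[:2]/k[2]*f+[c['cx'],c['cy']]).round(1))(M.T@(np.array(p)-c['position']))
    print(n,'tcp press',pr([.588,-.0217,.0733]),'on open cover',pr([.588,-.0217,.1]),'now',pr(r.read_state()['ee_pos']))
    P=cloud(c); g=P[(np.hypot(P[...,0]-.587,P[...,1]+.022)<.13)&(P[...,2]>.15)]; print(len(g),'gripper lowest z',np.percentile(g[:,2],[0,1,5]),g[g[:,2]<np.percentile(g[:,2],1)].mean(0) if len(g) else '')
    I=c['pixels'][:,:,::-1].copy(); cv2.imwrite('pics/%s3.png'%n,I[100:340,180:420] )
a=np.hstack([cv2.imread('pics/side3.png'),cv2.imread('pics/scene3.png')]);cv2.imwrite('pics/c3.png',cv2.resize(a,None,fx=1.66,fy=1.66))
"
```

```text
side tcp press [288.9 224.9] on open cover [288.3 219.7] now [284.  184.3]
11736 gripper lowest z [0.29268439 0.36791619 0.38645532] [ 0.56250478 -0.0277121   0.33490483]
scene tcp press [278.5 252.3] on open cover [277.9 244.1] now [274.2 191.2]
8474 gripper lowest z [0.2914634  0.31090725 0.37056013] [ 0.58143081 -0.02296917  0.30072021]
```

View pics/c3.png

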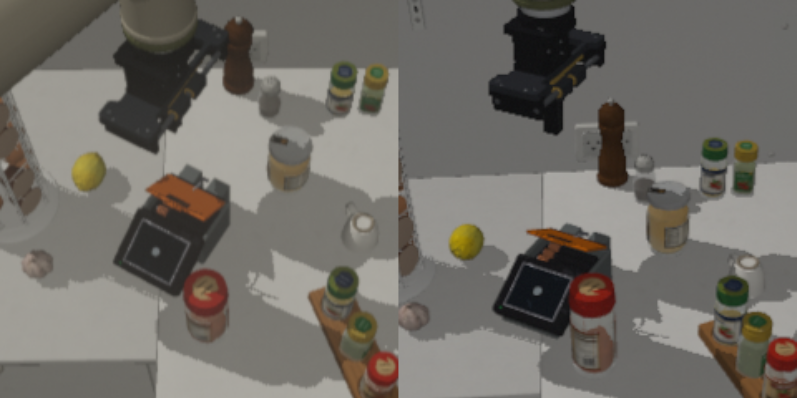

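```bash
cat > tip.py <<'E'
from h import *
s=r.read_state(); e=s['ee_pos']; print(s['time'],e,s['width'])
M=R.from_quat(s['eef_rot']).as_matrix()
for n in ['side','scene']:
    P=cloud(snap(n)); g=(P-e)@M
    g=g[(abs(g[...,0])<.06)&(abs(g[...,1])<.12)&(g[...,2]>-.07)&(g[...,2]<.03)&(P[...,2]>.17)]
    for z in np.arange(-.07,.03,.01):
        t=g[(g[:,2]>=z)&(g[:,2]<z+.01)]
        if len(t): print(n,z.round(2),len(t),t[:,:2].min(0).round(3),t[:,:2].max(0).round(3))
E
python3 tip.py
```

```text
4.5833 [ 0.58691196 -0.02157034  0.25810137] 0.0003729644085681524
side -0.07 8 [-0.01  -0.013] [ 0.006 -0.008]
side -0.06 15 [-0.011 -0.012] [ 0.009 -0.001]
side -0.05 20 [-0.011 -0.01 ] [0.012 0.006]
side -0.04 17 [-0.011 -0.01 ] [0.001 0.009]
scene -0.07 42 [-0.011 -0.015] [0.006 0.011]
scene -0.06 41 [-0.011 -0.015] [0.011 0.009]
scene -0.05 42 [-0.012 -0.015] [0.012 0.008]
scene -0.04 36 [-0.01  -0.011] [0.013 0.008]
```

Emit:
apply_moves(steps=[[0,0,0,0,0,0,1],[0,0,0,0,0,0,1],[0,0,0,0,0,0,1],[0,0,0,0,0,0,1],[0,0,0,0,0,0,1],[0,0,0,0,0,0,1]])

```text
time: 5.18
ee_pos: [0.5876, -0.0218, 0.2593]
eef_rot: [0.706, 0.708, 0.0, -0.0]
ft_force: [0.7, -0.3, 0.2]
width: 0.0326
grip_force: 0.0
```

```bash
python3 tip.py
```

```text
5.1833 [ 0.58755683 -0.0217691   0.25929862] 0.032641374325816735
side -0.07 4 [-0.011 -0.026] [-0.001  0.025]
side -0.06 16 [-0.011 -0.027] [-0.004  0.024]
side -0.05 18 [-0.011 -0.026] [-0.003  0.022]
side -0.04 18 [-0.011 -0.025] [0.    0.022]
scene -0.07 50 [-0.011 -0.034] [0.012 0.029]
scene -0.06 70 [-0.011 -0.03 ] [0.012 0.028]
scene -0.05 71 [-0.012 -0.031] [0.013 0.025]
scene -0.04 57 [-0.011 -0.032] [0.014 0.027]
```

The visible fingertips sit about 31 mm behind the reported TCP, so the real tip only touched the cover. I allow for that and press again.

Emit:
apply_moves(steps=[[0,0,0,0,0,40,-1],[0,0,0,0,0,80,-1],[0,0,0,0,0,110,-1],[0,0,0,0,0,120,-1],[0,0,0,0,0,130,-1],[0,0,0,0,0,140,-1],[0,0,0,0,0,155,-1],[0,0,0,0,0,165,-1],[0,0,0,0,0,175,-1],[0,0,0,0,0,185,-1],[0,0,0,0,0,195,-1],[0,0,0,0,0,203,-1],[0,0,0,0,0,209,-1],[0,0,0,0,0,213,-1],[0,0,0,0,0,215,-1],[0,0,0,0,0,215,-1]])

```text
time: 6.62
ee_pos: [0.5874, -0.0217, 0.044]
eef_rot: [0.706, 0.708, -0.0, -0.0]
ft_force: [-0.4, 0.0, -0.4]
width: 0.0002
grip_force: 0.0
```

```bash
cat > cov.py <<'E'
from h import *
for n in ['side','scene']:
    c=snap(n); P=cloud(c);hsv=cv2.cvtColor(c['pixels'],cv2.COLOR_RGB2HSV)
    m=(hsv[...,0]>=3)&(hsv[...,0]<16)&(hsv[...,1]>150)&(hsv[...,2]>50)&(abs(P[...,0]-.6)<.08)&(abs(P[...,1]+.024)<.09)&(P[...,2]<.13)
    q=P[m]; print(len(q),np.percentile(q[:,2],[2,20,50,80,98]).round(4))
E
python3 cov.py
```

```text
412 [0.0684 0.0716 0.0735 0.0754 0.078 ]
495 [0.0685 0.0716 0.0733 0.075  0.0777]
```

Emit:
apply_moves(steps=[[0,0,0,0,0,3,-1],[0,0,0,0,0,5,-1],[0,0,0,0,0,5,-1]])

```text
time: 6.97
ee_pos: [0.5883, -0.0217, 0.0415]
eef_rot: [0.706, 0.708, 0.001, -0.0]
ft_force: [-7.1, 0.7, 22.1]
width: 0.0003
grip_force: 10.6
```

Emit:
apply_moves(steps=[[0,0,0,0,0,-40,-1],[0,0,0,0,0,-80,1],[0,0,0,0,0,-120,1],[0,0,0,0,0,-160,1],[0,0,0,0,0,-190,1]])

```text
time: 7.38
ee_pos: [0.5881, -0.022, 0.233]
eef_rot: [0.706, 0.708, 0.001, 0.001]
ft_force: [-0.3, -0.7, 0.8]
width: 0.0193
grip_force: 0.0
```

```bash
python3 cov.py; python3 -c "
from h import *
print(r.read_state()['ee_pos'],r.read_state()['joint_positions'].round(2))
n=np.array([-.5,.004,.866]); aim=np.array([.511,-.0218,.0545])+.1*n
# true tip = ee - .0315*toolz. final true tip at aim+.05n, toolz=-n -> ee = aim+(.05-.0315)n
print(rows(aim+.0185*n+[0,0,.1],-n,[.866,0,.5]))"
```

```text
881 [0.069  0.072  0.074  0.0759 0.0785]
734 [0.0687 0.0716 0.0733 0.0749 0.0771]
[ 0.59011871 -0.02217128  0.23499691] [-0.64  0.26  0.73  1.53 -0.18  1.41  0.11]
[-0.515, -0.0061, 0.0033, 1.3, -138.2, -23.3]
```

The cover is shut (level at 73.5 mm in both cameras). Next I probe the final tilted pose 10 cm too high, to check reach and whether the offset lies along the tool.

Emit:
apply_moves(steps=[[-0.515,0,0,0,-138,-23,1],[-0.515,0,0,0,-138,-23,1],[-0.515,0,0,0,-138,-23,1],[-0.515,0,0,0,-138,-23,1],[-0.515,0,0,0,-138,-23,1],[-0.515,0,0,0,-138,-23,1],[-0.515,0,0,0,-138,-23,1]])

```text
time: 8.07
ee_pos: [0.4588, -0.0185, 0.2533]
eef_rot: [0.693, 0.696, 0.141, 0.126]
ft_force: [-0.3, -0.6, 0.6]
width: 0.074
grip_force: 0.0
```

```bash
python3 -c "
from h import *
n=np.array([-.5,.004,.866]); aim=np.array([.511,-.0218,.0545])+.1*n
print(rows(aim+.0185*n,-n,[.866,0,.5]), r.read_state()['joint_positions'].round(2))"; python3 tip.py
```

```text
[-0.1435, -0.0254, -0.0011, -4.7, -42.2, 86.6] [-0.5  -0.46  0.31  2.11  0.21  1.1  -0.24]
8.0667 [ 0.45875233 -0.01848088  0.2532598 ] 0.07397653393934
side -0.06 7 [-0.011 -0.042] [0.004 0.044]
side -0.05 11 [-0.011 -0.042] [0.009 0.045]
side -0.04 11 [-0.011 -0.043] [-0.006  0.045]
scene -0.07 22 [-0.015 -0.051] [-0.004  0.048]
scene -0.06 45 [-0.014 -0.05 ] [0.006 0.047]
scene -0.05 53 [-0.014 -0.051] [0.009 0.047]
scene -0.04 34 [-0.014 -0.049] [0.007 0.047]
```

Emit:
apply_moves(steps=[[-0.14,-0.025,0,-5,-42,87,1],[-0.14,-0.025,0,-5,-42,87,1],[-0.14,-0.025,0,-5,-42,87,1],[-0.14,-0.025,0,-5,-42,87,1],[-0.14,-0.025,0,-5,-42,87,1],[-0.14,-0.025,0,-5,-42,87,1]])

```text
time: 8.67
ee_pos: [0.4553, -0.0228, 0.1591]
eef_rot: [0.685, 0.682, 0.179, 0.182]
ft_force: [0.7, 0.1, 0.6]
width: 0.0871
grip_force: 0.0
```

```bash
python3 -c "
from h import *
n=np.array([-.5,.004,.866]); aim=np.array([.511,-.0218,.0545])+.1*n
print(rows(aim+.0185*n,-n,[.866,0,.5]), r.read_state()['joint_positions'].round(2))"; python3 tip.py
```

```text
[-0.0066, 0.002, -0.0036, 1.5, -4.1, -0.0] [-0.24 -0.47  0.11  2.38  0.18  0.72 -0.23]
8.6667 [ 0.45533417 -0.02283621  0.15913067] 0.08707227545496705
side -0.07 1 [ 0.    -0.043] [ 0.    -0.043]
side -0.06 8 [-0.012 -0.049] [ 0.006 -0.043]
side -0.05 7 [-0.011 -0.05 ] [ 0.005 -0.043]
side -0.04 2 [-0.009 -0.046] [-0.004 -0.043]
scene -0.07 16 [-0.01  -0.053] [0.013 0.054]
scene -0.06 25 [-0.012 -0.052] [0.012 0.052]
scene -0.05 31 [-0.012 -0.053] [0.009 0.053]
scene -0.04 12 [-0.009  0.044] [0.009 0.053]
scene -0.03 1 [-0.     0.046] [-0.     0.046]
```

Emit:
apply_moves(steps=[[-0.0066,0.002,-0.0036,1.5,-4,0,1],[-0.0066,0.002,-0.0036,1.5,-4,0,1],[-0.0066,0.002,-0.0036,1.5,-4,0,1],[-0.0066,0.002,-0.0036,1.5,-4,0,1]])

```text
time: 9.1
ee_pos: [0.4507, -0.0218, 0.1556]
eef_rot: [0.684, 0.683, 0.181, 0.184]
ft_force: [0.9, -0.9, -0.9]
width: 0.0871
grip_force: 0.0
```

```bash
python3 -c "
from h import *
n=np.array([-.5,.004,.866]); aim=np.array([.511,-.0218,.0545])+.1*n
print(rows(aim+.0185*n,-n,[.866,0,.5]), r.read_state()['joint_positions'].round(3))
n=np.array([-.5,.004,.866])
# retreat & go above jar
print('jar above',rows([.490,-.409,.25],[0,0,-1],[.767,-.641,0]))"
```

```text
[-0.0005, 0.0009, -0.0002, 0.5, 1.7, -0.8] [-0.206 -0.486  0.081  2.4    0.16   0.711 -0.22 ]
jar above [0.5032, -0.1775, 0.6784, -387.5, 81.3, -60.3]
```

The pose is reachable, with small joint margins. Now over to the jar, lifting first to clear the big jar.

Emit:
apply_moves(steps=[[0,0,0,0,35,-61,1],[0,0,0,0,35,-61,1],[0.25,-0.09,0.34,-190,80,-75,1],[0.25,-0.09,0.34,-190,80,-75,1],[0.25,-0.09,0.34,-190,80,-75,1],[0.25,-0.09,0.34,-190,80,-75,1],[0.25,-0.09,0.34,-190,80,-75,1],[0.503,-0.178,0.678,-387,81,-60,1],[0.503,-0.178,0.678,-387,81,-60,1],[0.503,-0.178,0.678,-387,81,-60,1],[0.503,-0.178,0.678,-387,81,-60,1],[0.503,-0.178,0.678,-387,81,-60,1],[0.503,-0.178,0.678,-387,81,-60,1],[0.503,-0.178,0.678,-387,81,-60,1],[0.503,-0.178,0.678,-387,81,-60,1]])

```text
time: 10.35
ee_pos: [0.4895, -0.4084, 0.2485]
eef_rot: [0.906, 0.424, -0.001, 0.0]
ft_force: [0.7, 1.0, 0.4]
width: 0.0869
grip_force: 0.0
```

```bash
python3 tip.py; python3 cov.py; python3 -c "
from h import *
print(r.read_state()['ft_force'])
print(rows([.490,-.409,.0285],[0,0,-1],[.767,-.641,0]))"
```

```text
10.35 [ 0.48948316 -0.40837459  0.24845359] 0.08688658164729551
side -0.07 5 [-0.009  0.043] [-0.004  0.047]
side -0.06 8 [-0.006  0.042] [0.    0.045]
side -0.05 6 [-0.011  0.042] [0.002 0.048]
side -0.04 8 [-0.01   0.043] [0.004 0.051]
scene -0.07 72 [-0.011 -0.057] [0.011 0.053]
scene -0.06 83 [-0.011 -0.055] [0.014 0.055]
scene -0.05 87 [-0.012 -0.056] [0.013 0.051]
scene -0.04 57 [-0.01  -0.054] [0.012 0.052]
[-0.09892023 -0.05741825  0.09245759]
[0.0005, 0.0009, 0.0019, -0.8, 1.1, 220.7]Traceback (most recent call last):
  File "cov.py", line 5, in <module>
    q=P[m]; print(len(q),np.percentile(q[:,2],[2,20,50,80,98]).round(4))
                         ~~~~~~~~~~~~~^^^^^^^^^^^^^^^^^^^^^^^^
    return _quantile_unchecked(
        a, q, axis, out, overwrite_input, method, keepdims, weights)
    return _ureduce(a,
                    func=_quantile_ureduce_func,
    ...<5 lines>...
                    overwrite_input=overwrite_input,
                    method=method)
    r = func(a, **kwargs)
    result = _quantile(arr,
                       quantiles=q,
    ...<2 lines>...
                       out=out,
                       weights=wgt)
    slices_having_nans = np.isnan(arr[-1, ...])
                                  ~~~^^^^^^^^^
IndexError: index -1 is out of bounds for axis 0 with size 0
```

Emit:
apply_moves(steps=[[0,0,0,-1,1,40,1],[0,0,0,-1,1,80,1],[0,0,0,-1,1,120,1],[0,0,0,-1,1,150,1],[0,0,0,-1,1,170,1],[0,0,0,-1,1,190,1],[0,0,0,-1,1,205,1],[0,0,0,-1,1,215,1],[0,0,0,-1,1,220,1],[0,0,0,-1,1,220,1]])

```text
time: 11.33
ee_pos: [0.4889, -0.4097, 0.0282]
eef_rot: [0.906, 0.424, -0.001, -0.0]
ft_force: [-0.4, -0.2, 0.1]
width: 0.0869
grip_force: 0.0
```

Emit:
apply_moves(steps=[[0,0,0,0,0,0,-1],[0,0,0,0,0,0,-1],[0,0,0,0,0,0,-1],[0,0,0,0,0,0,-1],[0,0,0,0,0,0,-1],[0,0,0,0,0,0,-1],[0,0,0,0,0,0,-1],[0,0,0,0,0,0,-1],[0,0,0,0,0,0,-1],[0,0,0,0,0,0,-1],[0,0,0,0,0,0,-1],[0,0,0,0,0,0,-1]], force=25)

```text
time: 12.33
ee_pos: [0.4889, -0.4105, 0.0286]
eef_rot: [0.906, 0.423, -0.001, 0.0]
ft_force: [0.1, 0.3, 2.0]
width: 0.0438
grip_force: 25.0
```

Emit:
apply_moves(steps=[[0,0,0,0,0,-5,-1],[0,0,0,0,0,-12,-1],[0,0,0,0,0,-20,-1],[0,0,0,0,0,-35,-1],[0,0,0,0,0,-55,-1],[0,0,0,0,0,-85,-1],[0,0,0,0,0,-115,-1],[0,0,0,0,0,-150,-1],[0,0,0,0,0,-180,-1],[0,0,0,0,0,-205,-1],[0,0,0,0,0,-215,-1],[0,0,0,0,0,-220,-1],[0,0,0,0,0,-220,-1]])

```text
time: 13.42
ee_pos: [0.4892, -0.4103, 0.2488]
eef_rot: [0.906, 0.423, -0.001, 0.0]
ft_force: [0.1, -0.1, -1.6]
width: 0.044
grip_force: 25.0
```

```bash
cat > jar.py <<'E'
from h import *
import sys
s=r.read_state(); e=s['ee_pos']; M=R.from_quat(s['eef_rot']).as_matrix(); print(s['time'],e,s['width'],s['grip_force'],s['ft_force'])
# jar cloud in tool frame: expect axis along z from true tip; foot at z=+.0185
Q=[]
for n in ['side','scene','wrist']:
    c=snap(n,n+'_j%d.png'%int(s['time']*10)); P=cloud(c); g=(P-e)@M
    m=(np.hypot(g[...,0],g[...,1])<.032)&(g[...,2]>-.032)&(g[...,2]<.05)
    q=g[m]; print(n,len(q), 'zmax',np.percentile(q[:,2],[98,100]).round(4) if len(q) else '')
    if n!='wrist' and len(q)>20: Q.append(q)
if Q:
    from scipy.optimize import least_squares
    q=np.concatenate(Q); q=q[(q[:,2]<.012)&(q[:,2]>-.03)]
    f=lambda p:np.hypot(q[:,0]-p[0]-p[2]*q[:,2],q[:,1]-p[1]-p[3]*q[:,2])-.0215
    o=least_squares(f,[0,0,0,0],loss='soft_l1',f_scale=.002); print('axis x0,y0,slopes',o.x.round(4),'res',np.abs(o.fun).mean().round(4) if len(o.fun) else '',len(q))
E
python3 jar.py
```

```text
13.4167 [ 0.4892148  -0.41028783  0.2487969 ] 0.043980609370156916 24.9848713085521 [ 0.06600418 -0.07263243 -1.58820262]
side 128 zmax [0.0167 0.0175]
scene 426 zmax [0.0177 0.0194]
wrist 1449 zmax [0.0156 0.0187]
axis x0,y0,slopes [ 0.0024 -0.0014  0.0154  0.0069] res 0.001 458
```

```bash
cat > fin.py <<'E'
from h import *
a=np.radians(179.1); n=np.array([.5*np.cos(a),.5*np.sin(a),.866]); n/=np.linalg.norm(n)
G=np.array([.511,-.0218,.0545]); aim=G+.1*n
foot=np.array([.0023,-.0012,.0185])
z=-n; y=np.array([-n[0],-n[1],0])*np.sqrt(3); y[2]=.5; y/=np.linalg.norm(y); y-=z*(y@z); y/=np.linalg.norm(y)
M=np.stack([np.cross(y,z),y,z],1); ee=aim-M@foot
E
python3 - <<'E'
from fin import *
t=np.radians(15);az=np.radians(-20); rr=np.array([np.cos(az),np.sin(az),0]);k=np.array([0,0,1.])
print('ee',ee); print(rows([.46,-.2,.255],rr*np.sin(t)-k*np.cos(t),rr*np.cos(t)+k*np.sin(t)))
print(rows(ee+[0,0,.05],z,y)); print(rows(ee+[0,0,.02],z,y))
E
```

```text
ee [ 0.45275897 -0.02318536  0.15772327]
[-0.2627, 0.0466, -0.3451, 142.6, -156.4, -8.3]
[-0.5068, 0.1787, -0.6646, 273.7, -275.2, 39.2]
[-0.5068, 0.1787, -0.6646, 273.7, -275.1, 69.2]
```

Emit:
apply_moves(steps=[[-0.04,0.007,-0.05,20,-22,-3,-1],[-0.1,0.015,-0.12,50,-55,-8,-1],[-0.15,0.025,-0.2,80,-90,-8,-1],[-0.2,0.035,-0.27,110,-122,-8,-1],[-0.263,0.047,-0.345,143,-156,-8,-1],[-0.32,0.08,-0.42,170,-185,0,-1],[-0.38,0.11,-0.5,200,-212,5,-1],[-0.44,0.14,-0.58,230,-240,15,-1],[-0.48,0.16,-0.63,255,-262,30,-1],[-0.507,0.179,-0.665,274,-275,39,-1],[-0.507,0.179,-0.665,274,-275,39,-1],[-0.507,0.179,-0.665,274,-275,39,-1],[-0.507,0.179,-0.665,274,-275,39,-1],[-0.507,0.179,-0.665,274,-275,55,-1],[-0.507,0.179,-0.665,274,-275,69,-1],[-0.507,0.179,-0.665,274,-275,69,-1]])

```text
time: 14.9
ee_pos: [0.4526, -0.0249, 0.1769]
eef_rot: [0.689, 0.677, 0.181, 0.185]
ft_force: [0.6, 0.3, -3.0]
width: 0.0438
grip_force: 25.0
```

Run:
```python
from fin import *
s=r.read_state(); print(s['time'],s['width'],s['joint_positions'].round(3),s['ft_force']); print(rows(ee,z,y))
```

```text
14.9 0.04380917173225673 [ 0.167 -0.475 -0.195  2.349 -0.095  0.738  0.005] [ 0.61261024  0.27873545 -2.99627181]
[-0.0008, 0.0019, -0.0011, 1.7, -9.5, 16.7]
```

Emit:
apply_moves(steps=[[-0.001,0.002,-0.001,1,-5,8,-1],[-0.001,0.002,-0.001,1.7,-9.5,16.7,-1],[-0.001,0.002,-0.001,1.7,-9.5,16.7,-1],[-0.001,0.002,-0.001,1.7,-9.5,16.7,-1],[-0.001,0.002,-0.001,1.7,-9.5,16.7,-1],[-0.001,0.002,-0.001,1.7,-9.5,16.7,-1]])

```text
time: 15.4
ee_pos: [0.4545, -0.0221, 0.1609]
eef_rot: [0.687, 0.678, 0.183, 0.186]
ft_force: [0.3, 0.4, -0.4]
width: 0.0441
grip_force: 25.0
```

```bash
python3 - <<'E'
from fin import *
print(rows(ee,z,y), r.read_state()['joint_positions'].round(3))
E
python3 jar.py
python3 - <<'E'
from fin import *
# remeasure jar axis directly in world: fit cylinder below fingers, both cams
from scipy.optimize import least_squares
yl=np.array([n[1],-n[0],0]);yl/=np.linalg.norm(yl); xs=np.cross(yl,n); B=np.stack([xs,yl,n],1)
for c0 in ['side','scene']:
    c=snap(c0); P=cloud(c); g=(P-aim)@B
    q=g[(np.hypot(g[...,0],g[...,1])<.035)&(g[...,2]>-.01)&(g[...,2]<.048)]
    b=q[(q[:,2]>.006)]
    f=lambda p:np.hypot(b[:,0]-p[0]-p[2]*b[:,2],b[:,1]-p[1]-p[3]*b[:,2])-.0215
    o=least_squares(f,[0,0,0,0],loss='soft_l1',f_scale=.002)
    print(c0,len(q),'foot z min',np.percentile(q[:,2],[0,1,3]).round(4),'axis at aim + slope',o.x.round(4))
    # glass fit again
    g2=(P-G)@B; m=(np.abs(g2[...,0])<.034)&(np.abs(g2[...,1])<.041)&(np.abs(g2[...,2])<.01); t=g2[m]; print('glass',len(t),t[:,2].mean() if len(t) else '')
a=np.hstack([cv2.imread('pics/'+f)[130:370,180:420] for f in sorted(__import__('os').listdir('pics')) if '_j15' in f and 'wrist' not in f]); cv2.imwrite('pics/c4.png',cv2.resize(a,None,fx=1.66,fy=1.66))
E
ls pics | grep _j
```

```text
[0.005, -0.0008, 0.0019, -1.1, -3.1, 1.9] [ 1.670e-01 -4.580e-01 -2.060e-01  2.376e+00 -9.700e-02  6.880e-01
  2.000e-03]
15.4 [ 0.45450411 -0.02209889  0.16092426] 0.044098036197394476 24.98491544974968 [ 0.32427566  0.43641305 -0.35217646]
side 126 zmax [0.0165 0.0179]
scene 192 zmax [0.0166 0.0201]
wrist 1344 zmax [0.0141 0.0176]
axis x0,y0,slopes [0.0019 0.0001 0.0067 0.0001] res 0.0009 280
side 113 foot z min [0.0015 0.0042 0.0062] axis at aim + slope [ 0.0048  0.0009 -0.0109 -0.0169]
glass 661 0.0008528753896563659
scene 179 foot z min [0.0011 0.0038 0.0048] axis at aim + slope [ 0.0034  0.0016  0.0019 -0.0145]
glass 780 0.00023672591905629905
scene_j134.png
scene_j154.png
side_j134.png
side_j154.png
wrist_j134.png
wrist_j154.png
```

Emit:
apply_moves(steps=[[0.003,-0.01,0.001,-1,-3.2,2,-1],[0.003,-0.01,0.001,-1,-3.2,2,-1],[0.003,-0.01,0.001,-1,-3.2,2,-1],[0.003,-0.01,0.001,-1,-3.2,2,-1],[0.003,-0.01,0.001,-1,-3.2,2,-1],[0.003,-0.01,0.001,-1,-3.2,2,-1]])

```text
time: 16.15
ee_pos: [0.4522, -0.023, 0.1567]
eef_rot: [0.689, 0.677, 0.179, 0.188]
ft_force: [0.1, -0.1, -1.5]
width: 0.044
grip_force: 25.0
```

```bash
cat > chk.py <<'E'
from fin import *
from scipy.optimize import least_squares
yl=np.array([n[1],-n[0],0]);yl/=np.linalg.norm(yl); xs=np.cross(yl,n); B=np.stack([xs,yl,n],1)
for i in range(2): print(rows(ee,z,y)); snap('side')
b=[];zs=[]
for c0 in ['side','scene']*2:
    c=snap(c0,c0+'_end.png'); P=cloud(c); g=(P-aim)@B
    q=g[(np.hypot(g[...,0],g[...,1])<.035)&(g[...,2]>-.01)&(g[...,2]<.048)]
    zs.append(np.percentile(q[:,2],[0,1,3])); b.append(q[q[:,2]>.006])
b=np.concatenate(b)
f=lambda p:np.hypot(b[:,0]-p[0]-p[2]*b[:,2],b[:,1]-p[1]-p[3]*b[:,2])-.0215
o=least_squares(f,[0,0,0,0],loss='soft_l1',f_scale=.002)
print('foot z',np.mean(zs,0).round(4),'axis',o.x.round(4)); s=r.read_state(); print(s['time'],s['joint_positions'].round(3),s['grip_force'],s['ft_force'].round(2))
a=np.hstack([cv2.imread('pics/%s_end.png'%f)[130:370,180:420] for f in ('side','scene')]); cv2.imwrite('pics/c4.png',cv2.resize(a,None,fx=1.66,fy=1.66))
E
python3 chk.py; python3 cov.py
```

```text
[0.0007, 0.0091, 0.0011, -0.2, 1.0, -0.7]
[0.0008, 0.0091, 0.0011, -0.2, 1.0, -0.6]
foot z [-0.0012  0.0017  0.0031] axis [ 0.0004  0.0001  0.0033 -0.009 ]
16.45 [ 0.175 -0.457 -0.222  2.383 -0.087  0.683 -0.015] 24.984899978153408 [ 0.1  -0.39 -0.88]
865 [0.0689 0.0719 0.0739 0.0758 0.0782]
735 [0.0687 0.0717 0.0734 0.0752 0.0773]
```

View pics/c4.png

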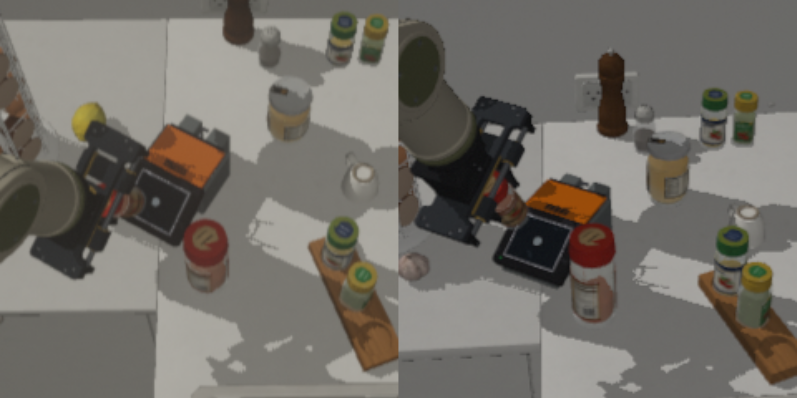

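The jar is held in front of the glass (crop px 125,200), its axis within 0.5 mm of the centre line and about 0.5° of square. The cover is still shut and the other jars are in their places, so I hand in.

```bash
python3 -c "
from h import *
print(r.close_job())"
```

```text
the job is handed in; nothing more can be done
None
```

The cover is snapped shut and the red-capped jar is held still, foot towards the glass, square and centred, at 10 cm to within about 1–2 mm by camera; the job was handed in at about 16.5 s, and its result was not reported back.

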